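Change over the butter boxes at the bread tasting counter

ROBOT

A 6-joint arm with a two-finger parallel gripper is mounted at the origin on the work surface. World frame = base frame: x ahead of the robot, y to its left, z up, the work surface at z = 0. Lengths are in m, angles in rad, forces in N, time in s.
With the tool pointing down it reaches from about 0.375 to 0.925 m from the base axis. Payload 5.7 kg.
Tool frame: the origin (TCP) lies at the very end of the fingers, on their centre line; the grasp point (between the pads) lies 19 mm behind it; z points along the fingers, x is the direction in which the jaws open and shut, and the axes are right-handed (so a half turn about z gives the same grasp; the last joint's range is limited). The gripper opens to 85 mm and grips with 20 to 120 N. Pads are 22 mm wide; open, the fingers measure 114 mm over their backs; the gripper's body (76 mm by 85 mm) begins 54 mm behind the grasp point. The pads swing forward as they close: fully open they stand 13 mm farther back than shut.
Start: joints at [1.208, 0.359, 1.51, -0, 1.272, -0.115], TCP at [0.147, 0.582, 0.231] pointing down, gripper open.
Joint ranges: [-2.97, 2.97], [-1.01, 2.36], [0.21, 2.38], [-0.96, 4.11], [0.2, 2.71], [-2.98, 2.98]. Speed limits (rad/s): [2.39, 2.39, 3.14, 3.14, 3.14, 3.14].

INTERFACE

Orientations are given as a 3x3 rotation matrix whose columns are the frame's x, y, z axes.
In Python, from station import * gives the robot as it stands. Calls block until the motion is done:
- move_to(position, orientation): joint-space move of the TCP to a pose.
- line_to(position, vel=0.15, rot=None, force_limit=None): straight line of the TCP; rot=None keeps the orientation; vel is the mean speed in m/s. With force_limit (N) it stops when the force on the tool has changed by that much, and returns True; else False.
- move_j(angles): joint-space move.
- move_gripper(opening): finger opening in m; the grip force is fixed at half the most; returns when the fingers have stopped.
- hold(seconds).
- solve_ik(position, orientation): joint angles nearest the present ones, or None.
- observe(): the state.
- get_image(name): name is "scene" or "top" or "wrist"; returns the picture (400x640x3 uint8, red, green, blue); there is no depth.
- camera_model(name): a dict with "fovy" (degrees; the focal length in pixels is half the picture's height over the tangent of half this angle, whatever the lens; pixels are square), "cx", "cy" (the principal point, pixels), "R" (3x3) and "t" (3): a world point X has camera coordinates R X + t. Camera axes: x right, y down, z forward; pixel columns grow to the right and rows downward; lengths in m; the calibration is good to about 2 mm. A picture is of the moment at which its call begins: read the wrist's pose just before it. camera_model takes no time and is no camera call; for the wrist camera it gives the pose at the moment of the call.
A pose or a line that the arm cannot do raises PlanningError and nothing moves.
- finish_job(): hands the job in, once; it reports no verdict.
The state is a dict: "clock": time; "joint_pos": joint angles; "joint_vel": joint speeds; "joint_efforts": joint torques, N m; "position": TCP position; "orientation": TCP orientation; "contact_force": force on the tool from outside, world axes, zero at the start; "moment": the same for the moment, N m; "opening": finger opening in m.
Only numpy, scipy, OpenCV 4.12 (cv2) and the standard library are available. Lean on these libraries where they do the work, as an engineer would, in place of code of your own. Each camera call takes 0.05 s, during which the arm holds its last target. There are 200 camera calls.

TASK

Two alike low wooden butter boxes stand on the bakery's tasting counter, one with its lid standing open and one shut. Push the open lid forward over its balance point so that it falls shut, and flip the other lid up and back past its balance point so that gravity holds it fully open against its stop. Only push with the fingertips or the outside of the fingers: do not take a lid or its lip between the fingers, do not lift, tip or shift the boxes, and leave everything else on the counter where it is.

Things in the scene. Friction and masses are not known exactly. Their poses are not given: they have to be found in the camera images.
- old_box: low loose box of pale wood with a hinged lid, 100 deep (its own x) x 130 wide (its own y) x 75 mm high, walls 10 mm, weighted base, about 2.4 kg; origin at the centre of its underside; its +x points from the lid's lip side to the hinge side, level and roughly away from the robot (within about 25 degrees); its lid is open at the start and must end shut
- old_lid (a joint): lid angle, rad: 0 = shut flat on the box, grows as it swings up and over, 2.0 = at its stop, 25 degrees past upright. No spring or catch: it balances at about 1.45; below that it falls shut, above it falls to the stop, lightly damped. Lid about 140 g; about 1 N upward at the lip edge starts it. Starts open, near 2.0.
- old_lip (a point): centre of the upright lip of the open (old box) lid: 8 mm thick, 90 wide, standing 37 mm up from the lid's top, flush with the edge away from the hinge. Turns with the lid: z up along the lip when shut, x from lip to hinge, y along the hinge. Lip x +-4, y +-45, z +-18.5 mm; lid plate x -4 to +114, y +-65, z -26.5 to -18.5 mm; hinge axis at x +114, z -26.5.
- old_hinge (a point): centre of the old box's hinge axis, fixed to the box at its x +50, y 0, z +75.5 mm; runs along the box's y. Shut, the lid stands out 18 mm past the box wall on the lip side: a fingertip fits below its edge. Wood grips a finger well (friction about 0.6 to 1.2): near shut a level push jams, so rise with the edge, pressing lightly; past 1 rad a level push will do.
- new_box: low loose box of pale wood with a hinged lid, 100 deep (its own x) x 130 wide (its own y) x 75 mm high, walls 10 mm, weighted base, about 2.4 kg; origin at the centre of its underside; its +x points from the lid's lip side to the hinge side, level and roughly away from the robot (within about 25 degrees); its lid is shut at the start and must end open
- new_lid (a joint): lid angle, rad: 0 = shut flat on the box, grows as it swings up and over, 2.0 = at its stop, 25 degrees past upright. No spring or catch: it balances at about 1.45; below that it falls shut, above it falls to the stop, lightly damped. Lid about 140 g; about 1 N upward at the lip edge starts it. Starts at 0.
- new_lip (a point): centre of the upright lip of the shut (new box) lid: 8 mm thick, 90 wide, standing 37 mm up from the lid's top, flush with the edge away from the hinge. Turns with the lid: z up along the lip when shut, x from lip to hinge, y along the hinge. Lip x +-4, y +-45, z +-18.5 mm; lid plate x -4 to +114, y +-65, z -26.5 to -18.5 mm; hinge axis at x +114, z -26.5.
- new_hinge (a point): centre of the new box's hinge axis, fixed to the box at its x +50, y 0, z +75.5 mm; runs along the box's y. Shut, the lid stands out 18 mm past the box wall on the lip side: a fingertip fits below its edge. Wood grips a finger well (friction about 0.6 to 1.2): near shut a level push jams, so rise with the edge, pressing lightly; past 1 rad a level push will do.
- jar: bystander: amber preserve jar, 58 mm across, 100 mm high, between the boxes; origin under its centre
- roll: bystander: bread roll, 76 mm across, 47 mm high, between the boxes; origin under its centre
- caddy: bystander: round steel canister with a knob, 90 mm across, 166 mm high, on the left; origin under its centre
- loaf: bystander: bloomer loaf, 240 x 100 x 100 mm, on the right, long along its x; origin under its centre
- tongs: bystander: steel tongs lying flat, 220 x 60 x 18 mm, beyond the boxes; origin under the middle
- card_stand: bystander: blank black card on a small steel foot, 75 mm wide, 100 mm high, beyond the boxes; origin under its centre
- butter_spatula: bystander: spatula lying flat, 200 mm long, low, on the right; origin on the underside
There are look-alikes about, which are no part of the job. What is shaped like the new_box but green is not meant.

How it is judged:
By the outcome, as a careful person would: the job done as asked, in the order asked, and still so for the second after the job is handed in, with the robot touching nothing.
It also fails if it takes over 61 s, if anything falls off the work surface, if the arm or the gripper's body presses on something with over 40 N, if the wrist force passes 120 N, or if a joint passes its speed limit or range.

## Working session

There is one attempt and no reset: what is moved stays moved. The work goes in short steps, each a Python script; the robot and the scene stay as the last script left them, time stands still between calls to the robot, and variables do not carry over. Pictures are saved under pics/ and viewed, about 8 in all and at most 12, crops included, and the job is handed in when it is done.

```bash
mkdir -p pics; python3 - <<'E'
from station import *
import cv2
for n in("scene","top"):
    cv2.imwrite(f"pics/{n}0.png",get_image(n)[:,:,::-1]); c=camera_model(n); print(n,c)
print(observe()["clock"])
E
```

```text
scene {'fovy': 54.803001444031324, 'cx': 322.0796419570242, 'cy': 204.08280574534962, 'R': array([[ 0.8949114 ,  0.44608713,  0.01182591],
       [ 0.34269835, -0.67004285, -0.65848342],
       [-0.28581712,  0.59333704, -0.75250231]]), 't': array([-0.4329637 , -0.11113811,  1.15195782])}
top {'fovy': 44.998065516596554, 'cx': 312.4439591264916, 'cy': 195.70508189906616, 'R': array([[ 0.00736395, -0.99986932,  0.01439153],
       [-0.99820307, -0.00820604, -0.05935734],
       [ 0.05946768, -0.01392857, -0.99813305]]), 't': array([-0.03183912,  0.46132157,  1.36734182])}
0.1
```

View pics/scene0.png

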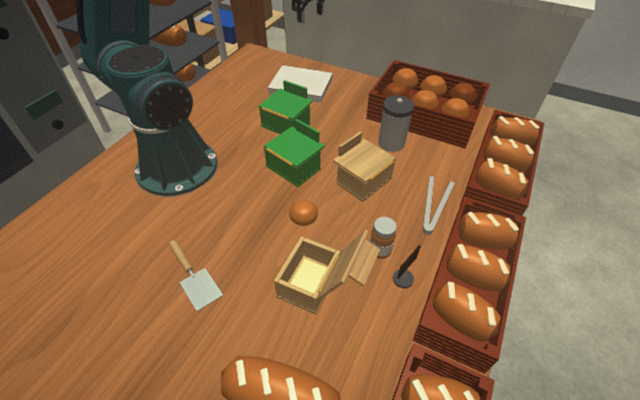

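View pics/top0.png

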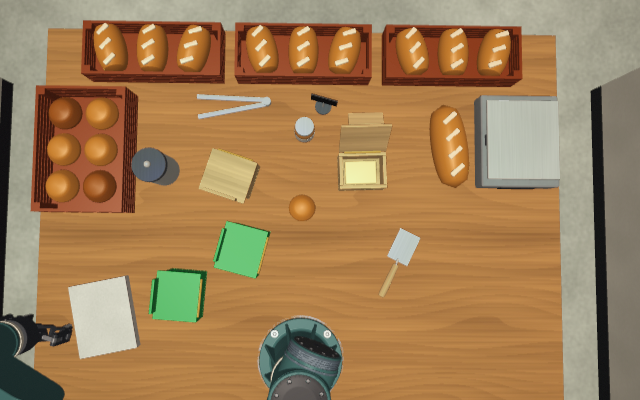

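The open pale box is at top-view pixel (363,165), with its lid tipped away. The shut pale box is at (229,175), and the green look-alikes are nearer the robot. Next I'll enlarge both boxes to pick corners.

```bash
python3 - <<'E'
import cv2,numpy as np
s=cv2.imread("pics/scene0.png");t=cv2.imread("pics/top0.png")
def crop(im,x,y,w=80,h=60,k=5):
    c=cv2.resize(im[y:y+h,x:x+w],None,fx=k,fy=k,interpolation=cv2.INTER_CUBIC)
    for i in range(0,w,10):
        cv2.line(c,(i*k,0),(i*k,4),(0,0,255),1); cv2.putText(c,str(x+i),(i*k,14),0,.33,(0,0,255),1)
    for i in range(10,h,10):
        cv2.line(c,(0,i*k),(4,i*k),(0,0,255),1); cv2.putText(c,str(y+i),(5,i*k+4),0,.33,(0,0,255),1)
    return c
a=np.hstack([crop(t,190,142),crop(s,326,135,80,60)])
b=np.hstack([crop(t,325,138) ,crop(s,270,228,106,80,4)[:300,:400]])
b2=np.hstack([crop(t,325,105,80,90,4)[:320,:320],crop(s,270,230,110,80,4)[:320,:440]])
b2=cv2.resize(b2,(800,int(b2.shape[0]*800/b2.shape[1])))[:300]
cv2.imwrite("pics/a.png",a)
c=np.zeros((360,800,3),np.uint8);x=crop(t,325,108,80,90,4);c[:360,:320]=x;y=crop(s,268,230,115,85,4);c[:340,330:790]=y
cv2.imwrite("pics/b.png",c)
E
```

```text
(no output)
```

View pics/a.png

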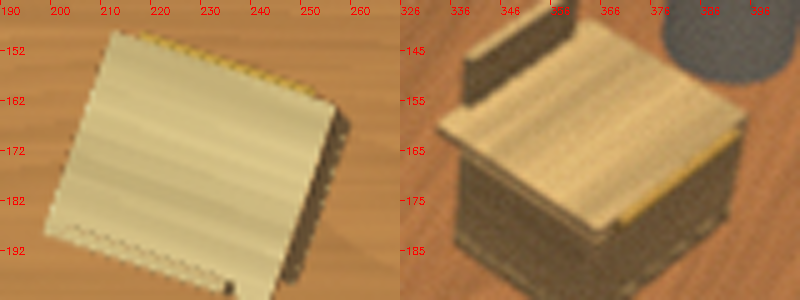

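View pics/b.png

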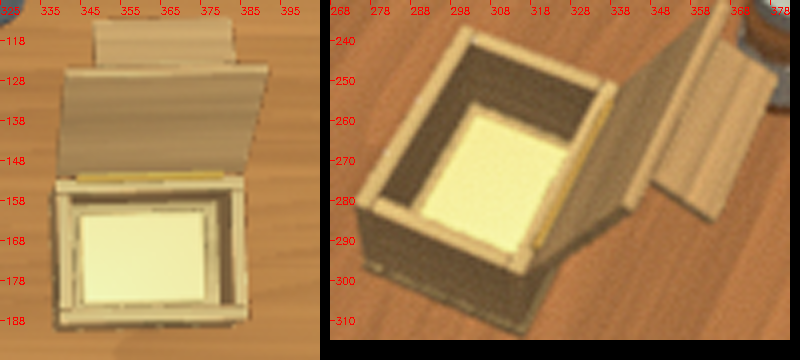

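Both boxes are clear in these crops, and I have the lid and rim corners. I'll turn them into poses from each view and compare.

```bash
cat > h.py <<'E'
from station import *
import numpy as np, cv2
def ray(n,px,z):
    c=camera_model(n); f=200/np.tan(np.radians(c["fovy"]/2)); R,t=np.array(c["R"]),np.array(c["t"])
    C=-R.T@t; out=[]
    for u,v in px:
        d=R.T@np.array([(u-c["cx"])/f,(v-c["cy"])/f,1]); out.append(C+d*(z-C[2])/d[2])
    return np.array(out)
def fit(local,world):
    a=np.array(local);b=world[:,:2];am,bm=a.mean(0),b.mean(0)
    U,S,V=np.linalg.svd((a-am).T@(b-bm)); R=V.T@np.diag([1,np.linalg.det(V.T@U.T)])@U.T
    t=bm-R@am; return t,np.arctan2(R[1,0],R[0,0]),np.abs((a@R.T+t)-b).max()
E
cat > est.py <<'E'
from h import *
T=lambda p,x0,y0,k:[(x0+(x+.5)/k-.5,y0+(y+.5)/k-.5) for x,y in p]
lf,lb,w=-.068,.050,.065
nt=ray("top",T([(115,32),(335,105),(45,235)],190,142,5),.0835)
ns=ray("scene",T([(37,125),(195,232),(347,117)],326,135,5),.0835)
print("new top",fit([(lb,w),(lb,-w),(lf,w)],nt)); print("new scene",fit([(lf,-w),(lb,-w),(lb,w)],ns))
ot=ray("top",T([(57,180),(243,180),(247,320),(60,325)],325,108,4),.075)
os_=ray("scene",T([(135,28),(30,207),(193,272),(285,85)],268,230,4),.075)
print("old top",fit([(.05,w),(.05,-w),(-.05,-w),(-.05,w)],ot)); print("old scene",fit([(-.05,w),(-.05,-w),(.05,-w),(.05,w)],os_))
print("green",ray("top",[(229,222),(270,236),(257,278),(214,265)],.0835)[:,:2].round(3).tolist())
print("jar card top",ray("top",[(304,122)],.1)[:,:2],ray("top",[(323,98)],.1)[:,:2], "caddy",ray("top",[(146,163)],.166)[:,:2])
E
python3 est.py
```

```text
new top (array([0.51860381, 0.20006949]), np.float64(-0.3072369712244945), np.float64(0.0024630101159165))
new scene (array([0.52026813, 0.1976187 ]), np.float64(-0.3230296406155886), np.float64(0.0023304406407362865))
old top (array([ 0.5286768 , -0.16458565]), np.float64(0.023612566063895956), np.float64(0.0017585957997243717))
old scene (array([ 0.53224491, -0.16773094]), np.float64(0.04914215467983945), np.float64(0.0028828215048670724))
green [[0.384, 0.198], [0.348, 0.087], [0.235, 0.12], [0.269, 0.236]]
jar card top [[ 0.65602439 -0.00272102]] [[ 0.7224468  -0.05375224]] caddy [[0.53231917 0.39773366]]
```

The two views agree to about 3 mm and 0.02 rad. I'll dry-run the IK for both motions, then do the old lid, following its arc so the finger doesn't slide.

```bash
cat > plan.py <<'E'
from h import *
class Box:
    def __init__(s,x,y,yaw): s.p=np.array([x,y,0]); s.R=cv2.Rodrigues(np.array([0,0,yaw]))[0]
    def w(s,x,y,z): return s.p+s.R@np.array([x,y,z])
old=Box(.5303,-.166,.035); new=Box(.5194,.1988,-.315)
def tool(b,alpha,sgn=1):   # finger axis alpha below level along the box's x, jaws along its y
    z=np.array([np.cos(alpha),0,-np.sin(alpha)]); x=np.array([0,sgn,0.])
    return b.R@np.c_[x,np.cross(z,x),z]
HZ=.0755
def old_tcp(th,gap=0):     # finger face on the end of the lip
    x=-.118*np.cos(th)+.045*np.sin(th); z=.118*np.sin(th)+.045*np.cos(th)
    return old.w(.05+x+.011+gap,-.01,HZ+z-.014)
AL=np.radians(50)
def new_tcp(th,inn=.010,drop=0,y=.02):  # tip's upper corner turning with the lid
    rx,rz=-(.118-inn),-inn*np.tan(AL)-drop
    x=rx*np.cos(th)+rz*np.sin(th); z=-rx*np.sin(th)+rz*np.cos(th)
    return new.w(.05+x-.011*np.sin(AL),y,HZ+z-.011*np.cos(AL))
E
python3 - <<'E'
from plan import *
for s in(1,-1):
    R=tool(old,np.pi/2,s)
    for t,g in((2.05,.03),(2,0),(1.2,0)): q=solve_ik(old_tcp(t,g),R); print("old",s,old_tcp(t,g).round(3),None if q is None else np.round(q,2))
    R=tool(new,AL,s)
    for t,i,d in((0,-.05,.006),(0,.01,.006),(.8,.01,0),(1.7,.01,0)):
        p=new_tcp(t,i,d) if i>0 else new_tcp(0,.01,.006)-new.R@[.07,0,0]
        q=solve_ik(p,R); print("new",s,p.round(3),None if q is None else np.round(q,2))
E
```

```text
old 1 [ 0.716 -0.17   0.145] [-0.33  0.62  1.27  0.    1.25 -1.93]
old 1 [ 0.682 -0.171  0.15 ] [-0.34  0.57  1.35  0.    1.21 -1.95]
old 1 [ 0.591 -0.174  0.188] [-0.4   0.42  1.53  0.    1.19 -2.  ]
new 1 [0.396 0.26  0.051] None
new 1 [0.462 0.238 0.051] None
new 1 [0.485 0.231 0.138] None
new 1 [0.567 0.204 0.177] None
old -1 [ 0.716 -0.17   0.145] [-0.33  0.62  1.27  0.    1.25  1.21]
old -1 [ 0.682 -0.171  0.15 ] [-0.34  0.57  1.35  0.    1.21  1.19]
old -1 [ 0.591 -0.174  0.188] [-0.4   0.42  1.53  0.    1.19  1.14]
new -1 [0.396 0.26  0.051] None
new -1 [0.462 0.238 0.051] None
new -1 [0.485 0.231 0.138] None
new -1 [0.567 0.204 0.177] None
```

```bash
python3 - <<'E'
from plan import *
def rep(m): o=observe(); print(m,round(o["clock"],2),np.round(o["position"],3),np.round(o["contact_force"],1))
R=tool(old,np.pi/2,-1)
move_gripper(0.0)
line_to([.147,.582,.33],vel=.3); 
p=old_tcp(2.05,.03); move_to(p+[0,0,.2],R); rep("above")
line_to(p,vel=.25,force_limit=8); rep("down")
for t in np.arange(2.0,1.19,-.1):
    if line_to(old_tcp(t),vel=.08,force_limit=12): print("stopped",t); break
rep("pushed")
p=observe()["position"]; line_to(np.array(p)+[0,0,.1],vel=.25); hold(.3); rep("up")
cv2.imwrite("pics/s1.png",get_image("scene")[150:330,230:420,::-1].repeat(3,0).repeat(3,1))
# feasibility scan for the new box
for adeg in range(30,85,10):
    for az in(-.315,-.1,.1,.3,.5):
        z=np.array([np.cos(np.radians(adeg))*np.cos(az),np.cos(np.radians(adeg))*np.sin(az),-np.sin(np.radians(adeg))])
        for s in(1,-1):
            x=s*np.array([-np.sin(az),np.cos(az),0]); Rt=np.c_[x,np.cross(z,x),z]
            ok=[solve_ik(q,Rt) is not None for q in([.42,.25,.05],[.462,.238,.051],[.485,.231,.138],[.567,.204,.177])]
            if any(ok): print(adeg,az,s,ok)
E
```

```text
above 4.63 [ 0.716 -0.168  0.346] [ 0.5 -0.3 -0.8]
down 5.58 [ 0.717 -0.17   0.147] [ 0.1 -0.3  0.5]
pushed 8.63 [ 0.59  -0.174  0.188] [0.2 0.  0.1]
up 9.48 [ 0.59  -0.174  0.287] [-0.4 -0.4  0.1]
30 -0.1 1 [False, False, False, True]
30 -0.1 -1 [False, False, False, True]
40 -0.1 1 [False, True, False, False]
40 -0.1 -1 [False, True, False, False]
40 0.1 1 [False, False, False, True]
40 0.1 -1 [False, False, False, True]
40 0.3 1 [False, False, False, True]
40 0.3 -1 [False, False, False, True]
40 0.5 1 [False, False, False, True]
40 0.5 -1 [False, False, False, True]
50 0.5 1 [False, False, True, False]
50 0.5 -1 [False, False, True, True]
60 -0.315 1 [False, False, True, True]
60 -0.315 -1 [False, False, False, True]
60 -0.1 1 [False, False, True, True]
60 -0.1 -1 [False, False, True, True]
60 0.1 1 [False, False, True, True]
60 0.1 -1 [False, False, True, True]
60 0.3 1 [False, False, True, True]
60 0.3 -1 [False, False, True, True]
60 0.5 1 [True, False, True, True]
60 0.5 -1 [True, False, True, True]
70 -0.315 1 [True, True, True, True]
70 -0.315 -1 [False, True, True, True]
70 -0.1 1 [True, True, True, True]
70 -0.1 -1 [True, True, True, True]
70 0.1 1 [True, True, True, True]
70 0.1 -1 [True, True, True, True]
70 0.3 1 [False, True, True, True]
70 0.3 -1 [False, True, True, True]
70 0.5 1 [False, True, True, True]
70 0.5 -1 [False, True, True, True]
80 -0.315 1 [True, True, True, True]
80 -0.315 -1 [True, True, True, True]
80 -0.1 1 [True, True, True, True]
80 -0.1 -1 [True, True, True, True]
80 0.1 1 [True, True, True, True]
80 0.1 -1 [True, True, True, True]
80 0.3 1 [True, True, True, True]
80 0.3 -1 [True, True, True, True]
80 0.5 1 [True, True, True, True]
80 0.5 -1 [True, True, True, True]
```

View pics/s1.png

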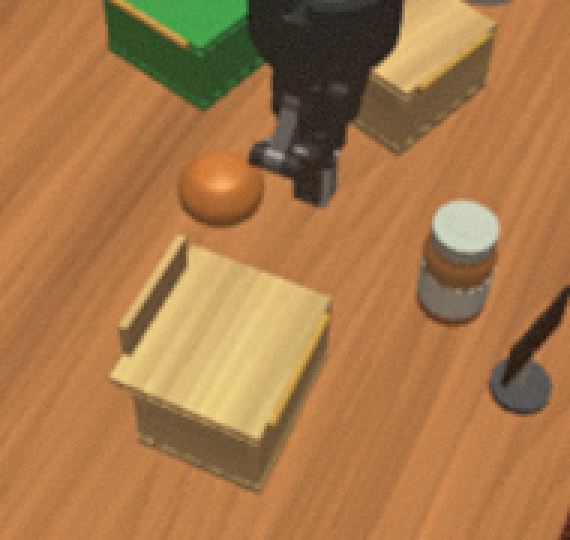

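The old lid is shut flat, at about (225,330) in the crop, and the box, jar and card are undisturbed. For the new lid a steeper finger of about 65–70° is reachable. I'll model the contact as the lid corner sitting on the finger's face, then the fingertip on the underside.

```bash
cat >> plan.py <<'E'
def new2(th,al,inn=.0075,drop=0,back=0,y=.02):
    d=np.array([np.cos(al),-np.sin(al)]); n=np.array([np.sin(al),np.cos(al)]); s=inn/np.cos(al)
    u=np.array([-np.cos(th),np.sin(th)]); C=.118*u
    P=C+s*d if th<al else C-s*u
    t=P-.011*n
    return new.w(.05+t[0]-back,y,HZ+t[1]-drop)
E
python3 - <<'E'
from plan import *
q=None
for s in(1,-1):
    al=np.radians(70); R=tool(new,al,s)
    move_to(new2(0,al,back=.03)+[0,0,.17],R) if s==1 else None
    print(s,np.round(observe()["joint_pos"],2),observe()["clock"])
    for a in(60,63,66,70):
        al=np.radians(a);R=tool(new,al,s)
        pts=[new2(0,al,back=.03,drop=.01)+[0,0,.17],new2(0,al,back=.03,drop=.01),new2(0,al,drop=.01)]+[new2(t,al) for t in(0,.3,.6,.9,1.2,1.5,1.8)]
        Q=[solve_ik(p,R) for p in pts]; print(a,["-" if x is None else round(float(x[3]),2) for x in Q], pts[2].round(3), None if Q[2] is None else np.round(Q[2],2))
E
```

```text
1 [ 0.59  0.14  1.91 -0.35  0.9  -0.47] 11.225
60 [-0.63, '-', '-', '-', -0.96, -0.84, -0.74, -0.68, -0.64, -0.62] [0.459 0.24  0.047] None
63 [-0.54, '-', '-', '-', -0.82, -0.7, -0.62, -0.57, -0.53, -0.51] [0.459 0.24  0.046] None
66 [-0.46, -0.87, -0.85, -0.8, -0.68, -0.58, -0.51, -0.46, -0.43, -0.42] [0.459 0.24  0.044] [ 0.58  0.47  2.09 -0.85  0.44  0.07]
70 [-0.36, -0.66, -0.63, -0.6, -0.51, -0.44, -0.39, -0.35, -0.33, -0.31] [0.458 0.24  0.041] [ 0.53  0.47  2.06 -0.63  0.45 -0.17]
-1 [ 0.59  0.14  1.91 -0.35  0.9  -0.47] 11.225
60 ['-', '-', '-', '-', -0.96, '-', '-', -0.68, -0.64, -0.62] [0.459 0.24  0.047] None
63 [-0.54, '-', '-', '-', '-', '-', -0.62, -0.57, -0.53, -0.51] [0.459 0.24  0.046] None
66 [-0.46, '-', '-', '-', '-', -0.58, -0.51, -0.46, -0.43, -0.42] [0.459 0.24  0.044] None
70 [-0.36, '-', -0.63, -0.6, -0.51, -0.44, -0.39, -0.35, -0.33, -0.31] [0.458 0.24  0.041] [ 0.53  0.47  2.06 -0.63  0.45  2.97]
```

```bash
python3 - <<'E'
from plan import *
def rep(m): o=observe(); print(m,round(o["clock"],2),np.round(o["position"],3),np.round(o["contact_force"],1))
al=np.radians(66);R=tool(new,al,1)
p=new2(0,al,back=.03,drop=.01)
move_to(p+[0,0,.17],R); rep("pre")
print(line_to(p,vel=.15,force_limit=6)); rep("low")
print(line_to(new2(0,al,drop=.01),vel=.04,force_limit=4)); rep("in")
a=get_image("scene")[110:210,310:410,::-1]; w=get_image("wrist")[:,:,::-1]
cv2.imwrite("pics/s2.png",np.hstack([cv2.resize(a,(400,400),interpolation=cv2.INTER_CUBIC),cv2.resize(w,(400,250)).copy() if 0 else cv2.copyMakeBorder(cv2.resize(w,(400,250)),0,150,0,0,cv2.BORDER_CONSTANT)]))
E
```

```text
pre 11.47 [0.429 0.248 0.213] [-0.3 -0.2 -0.2]
True
low 12.52 [0.43  0.248 0.048] [ 3.9 -0.6  0.7]
False
in 13.44 [0.458 0.24  0.044] [ 0.5 -0.1 -0.3]
```

View pics/s2.png

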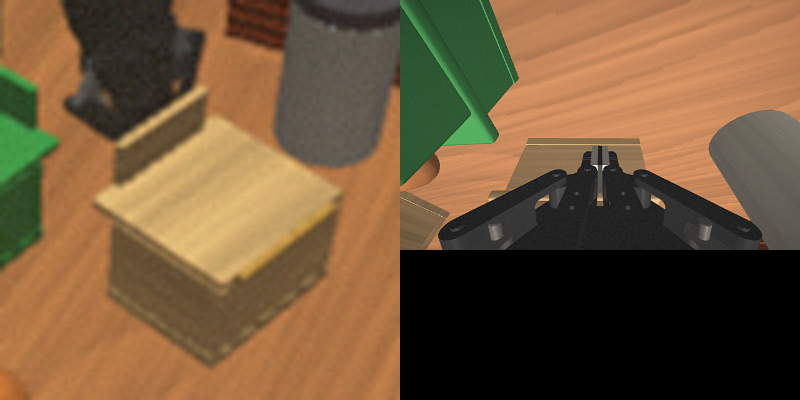

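The fingertips sit centred in front of the lip and under its edge, and there's no contact force. The earlier stop came while decelerating, with about 4 N that then faded. Now I'll lift along the arc.

```bash
python3 - <<'E'
from plan import *
def rep(m): o=observe(); print(m,round(o["clock"],2),np.round(o["position"],3),np.round(o["contact_force"],1))
al=np.radians(66)
for t in [0,.1,.2,.35,.5,.65,.8,.95,1.1,1.25,1.4,1.5,1.6,1.7,1.8]:
    s=line_to(new2(t,al),vel=.06,force_limit=15); rep(f"{t} {s}")
    if s: break
a=get_image("scene")[90:210,290:410,::-1]
cv2.imwrite("pics/s3.png",cv2.resize(a,(480,480),interpolation=cv2.INTER_CUBIC))
E
```

```text
0 False 13.86 [0.459 0.24  0.054] [0.3 0.9 0.4]
0.1 False 14.21 [0.458 0.239 0.066] [-2.4 -0.  -1.1]
0.2 False 14.56 [0.46  0.239 0.077] [-4.8  0.4 -0.4]
0.35 False 15.0 [0.465 0.237 0.095] [-6.2  1.2  2.1]
0.5 False 15.44 [0.473 0.236 0.111] [ 0.2  0.2 -0.5]
0.65 False 15.88 [0.482 0.232 0.126] [-0.3  0.9 -0. ]
0.8 False 16.32 [0.493 0.229 0.139] [-1.3 -0.1 -1.1]
0.95 False 16.77 [0.506 0.224 0.15 ] [-0.8 -0.1 -0.5]
1.1 False 17.21 [0.52  0.22  0.159] [-0.   1.  -0.3]
1.25 False 17.62 [0.534 0.215 0.166] [ 0.5 -1.   0. ]
1.4 False 18.02 [0.548 0.211 0.169] [-0.3  0.2  0.1]
1.5 False 18.34 [0.557 0.208 0.17 ] [-0.9  0.2 -0.4]
1.6 False 18.66 [0.567 0.204 0.171] [ 0.5 -1.2 -0.2]
1.7 False 18.98 [0.576 0.201 0.17 ] [ 0.   0.2 -0.2]
1.8 False 19.29 [0.585 0.198 0.168] [ 0.8  0.7 -0.3]
```

View pics/s3.png

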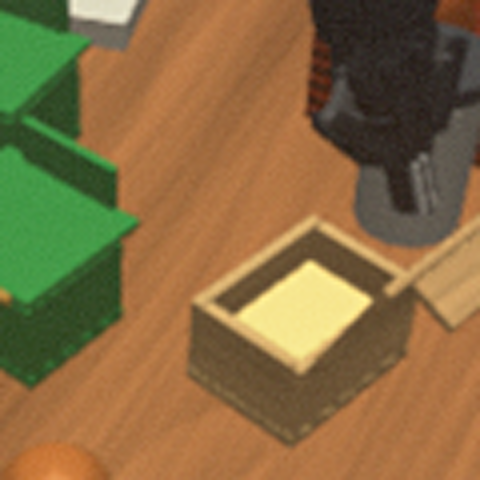

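The new lid is open, past its balance point and lying back at (430,270). I'll retract and check both boxes and the bystanders against the first pictures.

```bash
python3 - <<'E'
from plan import *
p=np.array(observe()["position"]); line_to(p+new.R@[-.06,0,.08],vel=.15)
move_j([1.208,0.1,1.51,0,1.272,-.115]); move_j([1.208,0.359,1.51,0,1.272,-.115]); hold(.5)
print(observe()["clock"],observe()["contact_force"])
for n in("scene","top"):
    im=get_image(n)[:,:,::-1]; o=cv2.imread(f"pics/{n}0.png"); cv2.imwrite(f"pics/{n}9.png",im)
    d=(cv2.GaussianBlur(cv2.absdiff(im,o).max(2),(5,5),0)>22).astype(np.uint8)
    k,_,st,_=cv2.connectedComponentsWithStats(d); print(n,[s[:5].tolist() for s in st[1:] if s[4]>15])
s=cv2.imread("pics/scene9.png")[80:330,210:470];t=cv2.imread("pics/top9.png")[80:290,130:460]
cv2.imwrite("pics/end.png",np.hstack([cv2.resize(s,(400,385)),cv2.copyMakeBorder(cv2.resize(t,(400,255)),0,130,0,0,0)]))
E
```

```text
23.25 [ 0.37825288 -0.25751856 -0.59019273]
scene [[291, 0, 34, 23, 502], [333, 132, 91, 51, 2246], [267, 228, 113, 71, 4671]]
top [[212, 113, 49, 38, 595], [342, 113, 50, 15, 520], [213, 134, 13, 3, 31], [341, 136, 45, 3, 91], [341, 149, 45, 36, 1241], [205, 150, 49, 41, 1314], [199, 179, 47, 25, 372], [340, 186, 48, 10, 379], [1, 313, 14, 10, 82], [17, 313, 56, 34, 795], [8, 322, 15, 35, 141]]
```

View pics/end.png

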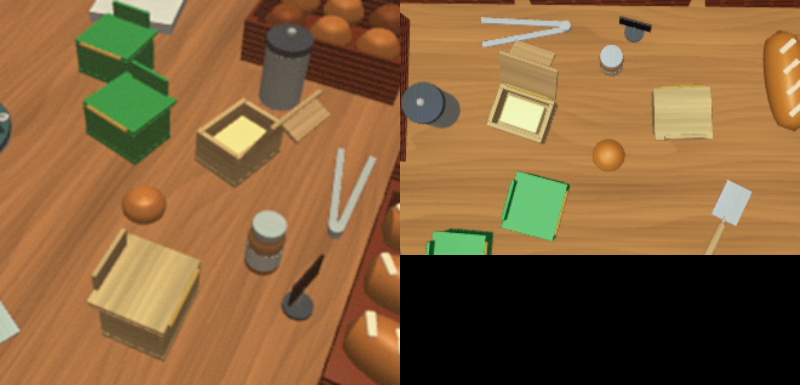

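The old box is shut and the new lid lies open. The only changes are at the two boxes and the gripper, so no bystander moved.

```bash
python3 -c "
from station import *
finish_job()"
```

```text
the job is handed in; nothing more can be done
```

Both lids are done in the order asked, and I've handed the job in; it reports no verdict. The robot's clock read about 23 s at the last check, against the 61 s limit.

- **Old box:** with the fingers closed, I pushed the end of the lip forward along the lid's arc until it passed its balance point. It fell shut and lies flat in the final pictures.
- **New box:** I put a tilted fingertip under the overhanging edge and rose with the lid. I carried it past its balance point, and it lies back open. The largest force reading between moves was about 7 N.
- **Final checks:** comparing the first and last pictures from both cameras, the only differences are at the two boxes and the gripper. Nothing shows at the jar, roll, caddy, loaf, tongs, card, spatula or green boxes. The arm was clear, with near-zero contact force.
- **Not measured:** I didn't compute the final lid angles or the box positions. I judged both by eye, and neither box looked shifted.
- **Disagreement:** one descent beside the new box stopped early on its 6 N force limit, about 4 mm above its target. The reading went back to about zero, so I took it as a braking transient; the pictures show nothing disturbed.

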